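Open the shop riser's hidden key drawer

ROBOT

A 6-joint arm with a two-finger parallel gripper is mounted at the origin on the work surface. World frame = base frame: x ahead of the robot, y to its left, z up, the work surface at z = 0. Lengths are in m, angles in rad, forces in N, time in s.
With the tool pointing down it reaches from about 0.275 to 0.875 m from the base axis. Payload 12.5 kg.
Tool frame: the origin (TCP) lies where the fingers leave the gripper's body, on its centre line; the fingertips stand 73 mm ahead of it and the grasp point (between the pads) lies 54 mm ahead of it; x points along the fingers, z is the direction in which the jaws open and shut, and the axes are right-handed (so a half turn about x gives the same grasp; the last joint's range is limited). The gripper opens to 85 mm and grips with 20 to 120 N. Pads are 22 mm wide; open, the fingers measure 114 mm over their backs; the gripper's body (76 mm by 85 mm) begins 54 mm behind the grasp point. The pads swing forward as they close: fully open they stand 13 mm farther back than shut.
Start: joints at [1.098, 0.351, 1.652, -0, 1.139, -0.085], TCP at [0.208, 0.509, 0.304] pointing down, gripper open.
Joint ranges: [-2.75, 2.75], [-0.79, 2.1], [0.01, 2.65], [-1.57, 4.71], [0.07, 3.14], [-2.87, 2.87]. Speed limits (rad/s): [2.22, 2.22, 2.79, 3.14, 3.14, 3.14].

INTERFACE

Orientations are given as a 3x3 rotation matrix whose columns are the frame's x, y, z axes.
In Python, from bench import sensors, viewer, hand_in gives the robot as it stands. The module is installed in compiled form; this text tells all that it offers.
- The arm moves only by the tool step_arm, never from a script. Its argument "series" is a list of rows, each a list of 4 numbers: the shift along the tool's x, y, z in cm, then the turn about the tool's x in rad. A call has 1 to 20 rows; each row shifts and turns the commanded pose from where the row before left it, along the tool's axes as they then stand; what a row does not reach is not made up. A row lasts 1/8 s, in which the tool goes at most 62.5 mm and 10.7 degrees, less where a joint would pass 70% of its speed; a pose out of reach is approached as far as the arm can. A call with a gripper value outside its range is refused whole. "gripper" is the closure, from -1 (fully open) to 1 (shut), set as the call begins (left out, the last holds). The fingers move at their own pace and stop on an object; the grip force is fixed at half the most. Time passes only in rows, so rows that do not move let the fingers close. It gives the time, the measured TCP pose, the force and the opening at its end, in the units of the state.
- sensors.get_obs(): the state, without advancing time (a new reading comes with each control period).
- viewer.grab_frame(name): name is "scene" or "top"; returns the picture (400x640x3 uint8, blue, green, red); there is no depth.
- viewer.camera_model(name): a dict with "fovy" (degrees; the focal length in pixels is half the picture's height over the tangent of half this angle, whatever the lens; pixels are square), "cx", "cy" (the principal point, pixels), "extrinsics" (4x4, takes a point from camera to world coordinates). Camera axes: x right, y down, z forward; pixel columns grow to the right and rows downward; lengths in m; the calibration is good to about 2 mm. A picture is of the moment at which its call begins. camera_model takes no time and is no camera call.
- hand_in(): hands the job in, once; it reports no verdict.
The state is a dict: "time": time; "qpos": joint angles; "qd": joint speeds; "tau": joint torques, N m; "ee_pos": TCP position; "tcp_rot": TCP orientation; "force": force on the tool from outside, world axes, zero at the start; "wrist_torque": the same for the moment, N m; "gripper_width": finger opening in m.
Only numpy, scipy, OpenCV 4.12 (cv2) and the standard library are available. Lean on these libraries where they do the work, as an engineer would, in place of code of your own. Each camera call takes 0.05 s, during which the arm holds its last target.

TASK

The key drawer under the whitewashed counter riser has a concealed push catch: one of the five look-alike dark plates set into the riser's top gives when pressed, the other four are solid. With the closed fingertips feel gently across the plates for the one that gives, press it all the way in so that the drawer springs open towards the robot, then let go so that the plate comes back up. Leave the drawer open and do not lift, knock or shift the pot, the jar or the round board.

Things in the scene. Friction and masses are not known exactly. Their poses are not given: they have to be found in the camera images.
- riser: fixed whitewashed wooden counter riser, 220 (x) x 380 (y) x 90 mm high; origin at the centre of its underside on the counter, x axis to its back, y along its length, z up; yawed at most 0.35 rad. The drawer front is in its -x face. Its flat top panel has five square 56 mm windows, 64 mm apart in a row along y at x = -45 mm; in each lies a dark plate, 2 mm below the panel's top
- place0 (a point): centre of the face of the plate at riser y = -128 mm, 88 mm above the counter; axes as the riser's. All five plates are 54 mm square, dark wood with white streaks, and look alike; which one is the catch changes at every start. Four are rigid; the catch sinks straight down 6 mm, starting at about 1.5 N, at the bottom at about 5 N
- place1 (a point): the same for the plate at riser y = -64 mm
- place2 (a point): the same for the plate at riser y = 0
- place3 (a point): the same for the plate at riser y = +64 mm
- place4 (a point): the same for the plate at riser y = +128 mm
- catch (a joint): how far the catch plate, whichever place it is in, is pushed in: 0 up, 0.006 m at the bottom; it frees the drawer at about 0.004 to 0.005 m and a spring brings it back up
- drawer (a joint): how far the key drawer is out: 0 shut, 0.055 m fully open; it springs out towards the riser's -x by itself when the catch frees it, and stays out
- pot: loose terracotta pot, 64 mm across and 50 mm high, standing on the riser's top behind the plates; origin at the centre of its underside; leave it alone
- jar: loose amber glass jar with a wooden cap, 66 mm across and 85 mm high, standing on the counter beside the riser's -y end; origin at the centre of its underside; leave it alone
- board: loose round board of dark wood with white streaks, 170 mm across and 20 mm thick, lying on the counter beside the riser's +y end; origin at the centre of its underside; leave it alone

How it is judged:
By the outcome, as a careful person would: the job done as asked, in the order asked, and still so for the second after the job is handed in, with the robot touching nothing.
It also fails if it takes over 48 s, if anything falls off the work surface, if the arm or the gripper's body presses on something with over 40 N, if the wrist force passes 120 N, or if a joint passes its speed limit or range.

## Working session

There is one attempt and no reset: what is moved stays moved. The work goes in short steps, Python scripts to look and compute and a tool call to move; the robot and the scene stay as the last step left them, time stands still between calls to the robot, and variables do not carry over. Pictures are saved under pics/ and viewed, and the job is handed in when it is done.

Besides the shell and the picture viewer there is one more tool, called after "Request:" as a command line: name --pt "numbers of a row" for each row, then --argument value for the rest. step_arm: Moves the arm, as the interface text tells. Its arguments: {"type":"object","properties":{"series":{"type":"array","items":{"type":"array","items":{"type":"number"}}},"gripper":{"type":"number"}},"required":["series"]}

```bash
mkdir -p pics; python3 - <<'E'
from bench import sensors, viewer
import cv2
for n in("scene","top"):
    cv2.imwrite(f"pics/{n}0.png",viewer.grab_frame(n)); m=viewer.camera_model(n); print(n,m)
o=sensors.get_obs()
for k in o: print(k,o[k])
E
```

```text
scene {'fovy': 54.62463561753829, 'cx': 316.7868567379104, 'cy': 200.06470158428706, 'extrinsics': array([[ 0.37539898,  0.71629565, -0.58821437,  1.18563989],
       [ 0.92686021, -0.28847243,  0.24023696, -0.18119567],
       [ 0.00239706, -0.63537721, -0.77219819,  0.8549089 ],
       [ 0.        ,  0.        ,  0.        ,  1.        ]])}
top {'fovy': 43.79101581220753, 'cx': 316.7938871296327, 'cy': 198.27998488515505, 'extrinsics': array([[-0.01864798, -0.99571648,  0.09055902,  0.48455422],
       [-0.99979731,  0.01788328, -0.0092483 ,  0.06020761],
       [ 0.00758919, -0.09071313, -0.99584815,  1.2833953 ],
       [ 0.        ,  0.        ,  0.        ,  1.        ]])}
time 0.1
qpos [ 1.09837661e+00  3.51217639e-01  1.65236409e+00  3.69416709e-05
  1.13912548e+00 -8.45836562e-02]
qd [-0.0003624  -0.00043758 -0.00239905  0.00149483  0.00054137 -0.00223669]
tau [ 1.82589065e-03 -5.06832004e+01 -2.91877520e+01 -1.66805767e-04
  2.68951699e-03 -4.17266938e-05]
ee_pos [0.20786082 0.50896419 0.30339137]
tcp_rot [[-5.37045763e-04 -9.25723711e-01  3.78200109e-01]
 [-9.77206092e-04  3.78200469e-01  9.25723204e-01]
 [-9.99999378e-01  1.27576274e-04 -1.10773381e-03]]
force [-0.15786196 -0.78987593  0.18895373]
wrist_torque [ 0.03625902  0.02288697 -0.00049824]
gripper_width 0.08554777617902361
```

View pics/scene0.png

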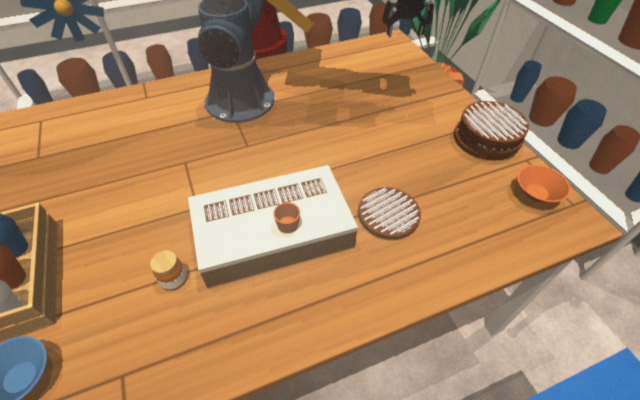

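View pics/top0.png

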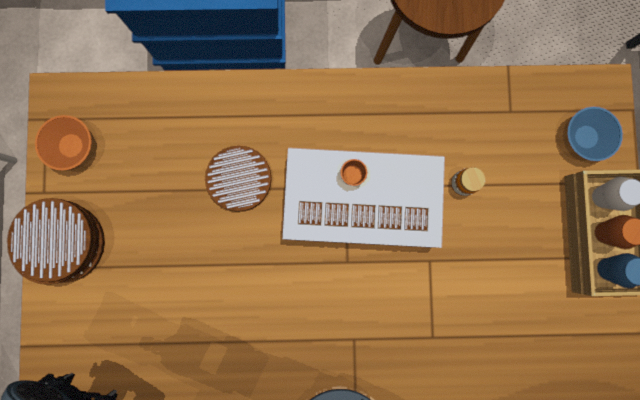

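The scene view shows the riser with a row of five plates (about (215,211) to (314,187)). The pot is behind them at (287,215), the jar at (167,268) and the board at (390,212). In the top view the plates lie along row 212–219, columns 310–416, and +y is to the left.

```bash
cat > h.py <<'E'
import numpy as np
def ray(m,u,v,z,H=400):
    f=H/2/np.tan(np.radians(m['fovy'])/2); E=m['extrinsics']
    d=E[:3,:3]@np.array([(u-m['cx'])/f,(v-m['cy'])/f,1]); o=E[:3,3]
    return o+d*(z-o[2])/d[2]
E
python3 - <<'E'
from bench import viewer
import cv2,numpy as np
from h import ray
for n,box in(("top",(280,445,140,255)),("scene",(185,360,165,285))):
    im=cv2.imread(f"pics/{n}0.png"); m=viewer.camera_model(n)
    hsv=cv2.cvtColor(im,cv2.COLOR_BGR2HSV)
    w=((hsv[...,1]<60)&(hsv[...,2]>150)).astype(np.uint8)*255
    k=np.zeros_like(w); a,b,c,d=box; k[c:d,a:b]=w[c:d,a:b]
    k=cv2.morphologyEx(k,cv2.MORPH_OPEN,np.ones((3,3)))
    cs,_=cv2.findContours(k,cv2.RETR_EXTERNAL,cv2.CHAIN_APPROX_NONE)
    c=max(cs,key=cv2.contourArea); ap=cv2.approxPolyDP(c,6,True)[:,0]
    P=np.array([ray(m,*p,0.09) for p in ap]); print(n,ap.tolist(),P.round(3).tolist(),P.mean(0).round(4))
    print(" sides",np.linalg.norm(np.roll(P,-1,0)-P,axis=1).round(4))
    top=np.zeros_like(w); cv2.drawContours(top,[c],-1,255,-1)
    dk=((cv2.cvtColor(im,cv2.COLOR_BGR2GRAY)<150)|(hsv[...,1]>70)).astype(np.uint8)*255&cv2.erode(top,np.ones((7,7)))
    dk=cv2.morphologyEx(dk,cv2.MORPH_CLOSE,np.ones((1,4)))
    cs,_=cv2.findContours(dk,cv2.RETR_EXTERNAL,cv2.CHAIN_APPROX_NONE)
    for q in cs:
        if cv2.contourArea(q)<100: continue
        r=cv2.minAreaRect(q); print("  blob",np.round(r[0],1),np.round(r[1],1),ray(m,*r[0],0.088).round(4))
E
```

```text
top [[288, 148], [283, 238], [441, 246], [443, 156]] [[0.717, 0.117, 0.09], [0.499, 0.132, 0.09], [0.473, -0.246, 0.09], [0.691, -0.26, 0.09]] [ 0.595  -0.0643  0.09  ]
 sides [0.2182 0.3783 0.2181 0.3773]
  blob [363.9 215.7] [129.6  23.4] [ 0.5492 -0.0634  0.088 ]
  blob [354.4 172.5] [26.4 27.5] [ 0.6544 -0.0432  0.088 ]
scene [[328, 166], [189, 197], [198, 268], [355, 229]] [[0.502, 0.131, 0.09], [0.471, -0.244, 0.09], [0.686, -0.263, 0.09], [0.721, 0.108, 0.09]] [ 0.5949 -0.067   0.09  ]
 sides [0.3766 0.2161 0.373  0.2205]
  blob [287.5 213. ] [27. 38.] [ 0.6129 -0.0261  0.088 ]
```

Request:
step_arm --pt "0 0 0 -0.16" --pt "0 0 0 -0.16" --pt "0 -3.17 -3.49 0" --pt "0 -3.17 -3.49 0" --pt "0 -3.17 -3.49 0" --pt "0 -3.17 -3.49 0" --pt "0 -3.17 -3.49 0" --pt "0 -3.17 -3.49 0" --pt "0 -3.17 -3.49 0" --pt "0 -3.17 -3.49 0" --pt "0 -3.17 -3.49 0" --pt "0 -3.17 -3.49 0" --pt "0 -3.17 -3.49 0" --pt "0 -3.17 -3.49 0" --pt "0 0 0 0" --pt "0 0 0 0" --gripper 1

```text
time: 2.1
ee_pos: [0.5587, 0.0658, 0.3035]
tcp_rot: [[-0.001, -0.998, 0.068], [0.0, 0.068, 0.998], [-1.0, 0.001, 0.0]]
force: [-0.4, 0.6, -0.4]
gripper_width: -0.0002
```

Request:
step_arm --pt "2.5 0 0 0" --pt "2.5 0 0 0" --pt "2.5 0 0 0" --pt "2.5 0 0 0" --pt "2.5 0 0 0" --pt "1.0 0 0 0" --pt "0 0 0 0" --pt "0 0 0 0"

```text
time: 3.1
ee_pos: [0.5594, 0.0658, 0.1699]
tcp_rot: [[0.001, -0.998, 0.067], [0.0, 0.067, 0.998], [-1.0, -0.001, 0.0]]
force: [0.4, 0.3, 0.3]
gripper_width: 0.0
```

```bash
python3 - <<'E'
from bench import viewer,sensors
import cv2
a=viewer.grab_frame("scene");print(sensors.get_obs()['force'])
cv2.imwrite("pics/scene1.png",cv2.resize(a[140:300,170:430],(780,480)))
E
```

```text
[-0.182009   -0.06702817  0.58969695]
```

View pics/scene1.png

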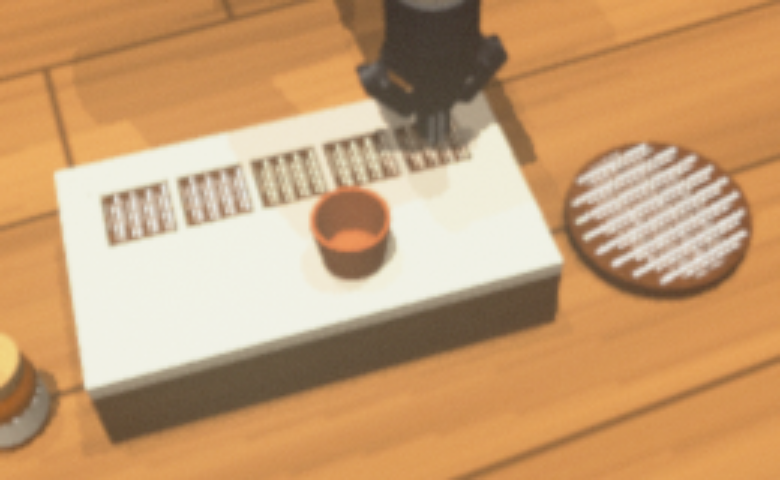

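The closed fingertips are over the rightmost plate (place4, crop pixel (437,140)), clear of the pot. Next I feel downwards gently.

Request:
step_arm --pt "0.2 0 0 0" --pt "0.2 0 0 0" --pt "0.2 0 0 0" --pt "0.1 0 0 0" --pt "0 0 0 0" --pt "0 0 0 0"

```text
time: 3.9
ee_pos: [0.5591, 0.0655, 0.1619]
tcp_rot: [[0.0, -0.998, 0.068], [-0.0, 0.068, 0.998], [-1.0, -0.0, 0.0]]
force: [0.5, -0.1, -1.2]
gripper_width: 0.0003
```

Request:
step_arm --pt "0.1 0 0 0" --pt "0 0 0 0" --pt "0 0 0 0"

```text
time: 4.28
ee_pos: [0.5591, 0.0656, 0.1609]
tcp_rot: [[-0.0, -0.998, 0.068], [-0.0, 0.068, 0.998], [-1.0, 0.0, -0.0]]
force: [0.0, -0.0, 0.2]
gripper_width: 0.0
```

Request:
step_arm --pt "0.1 0 0 0" --pt "0 0 0 0" --pt "0 0 0 0"

```text
time: 4.65
ee_pos: [0.5592, 0.0656, 0.1607]
tcp_rot: [[0.0, -0.998, 0.068], [-0.0, 0.068, 0.998], [-1.0, -0.0, 0.0]]
force: [-3.3, 0.4, 9.5]
gripper_width: 0.0005
```

Request:
step_arm --pt "0.05 0 0 0" --pt "0 0 0 0" --pt "0 0 0 0"

```text
time: 5.03
ee_pos: [0.5592, 0.0656, 0.1606]
tcp_rot: [[0.0, -0.998, 0.068], [-0.0, 0.068, 0.998], [-1.0, -0.0, -0.0]]
force: [-6.9, 0.1, 15.7]
gripper_width: -0.0
```

Place4 is rigid: it holds at 15.7 N and the TCP stays at 0.1606. I lift and go to place3.

Request:
step_arm --pt "-0.85 0 0 0" --pt "0 0 -2.15 0" --pt "0 0 -2.15 0" --pt "0 0 -2.1 0" --pt "0 0 0 0" --pt "0.35 0 0 0" --pt "0.35 0 0 0" --pt "0 0 0 0" --pt "0.1 0 0 0" --pt "0 0 0 0" --pt "0 0 0 0"

```text
time: 6.4
ee_pos: [0.5548, 0.0023, 0.1606]
tcp_rot: [[0.0, -0.998, 0.067], [0.0, 0.067, 0.998], [-1.0, -0.0, 0.0]]
force: [-3.9, 1.4, 12.9]
gripper_width: -0.0001
```

Place3 is rigid too (12.9 N, z 0.1606). Next is place2.

Request:
step_arm --pt "-0.8 0 0 0" --pt "0 0 -2.15 0" --pt "0 0 -2.15 0" --pt "0 0 -2.1 0" --pt "0 0 0 0" --pt "0.35 0 0 0" --pt "0.35 0 0 0" --pt "0 0 0 0" --pt "0.1 0 0 0" --pt "0 0 0 0" --pt "0 0 0 0"

```text
time: 7.78
ee_pos: [0.5505, -0.0616, 0.1607]
tcp_rot: [[0.0, -0.998, 0.067], [0.0, 0.067, 0.998], [-1.0, 0.0, 0.0]]
force: [-3.7, 3.0, 12.7]
gripper_width: 0.0002
```

Place2 is rigid as well (12.7 N). Next is place1.

Request:
step_arm --pt "-0.8 0 0 0" --pt "0 0 -2.15 0" --pt "0 0 -2.15 0" --pt "0 0 -2.1 0" --pt "0 0 0 0" --pt "0.35 0 0 0" --pt "0.35 0 0 0" --pt "0 0 0 0" --pt "0.1 0 0 0" --pt "0 0 0 0" --pt "0 0 0 0"

```text
time: 9.15
ee_pos: [0.5461, -0.1259, 0.16]
tcp_rot: [[0.0, -0.998, 0.068], [-0.0, 0.068, 0.998], [-1.0, -0.0, -0.0]]
force: [0.6, 1.0, 1.3]
gripper_width: -0.0
```

At place1 the tool went to z 0.160 with only 1.3 N, so this plate gives. I press a little further to confirm.

Request:
step_arm --pt "0.1 0 0 0" --pt "0.1 0 0 0" --pt "0 0 0 0" --pt "0 0 0 0"

```text
time: 9.65
ee_pos: [0.5462, -0.126, 0.1579]
tcp_rot: [[0.0, -0.998, 0.068], [0.0, 0.068, 0.998], [-1.0, -0.0, 0.0]]
force: [-0.2, 1.4, 4.3]
gripper_width: 0.0001
```

Request:
step_arm --pt "0.1 0 0 0" --pt "0.1 0 0 0" --pt "0.1 0 0 0" --pt "0.05 0 0 0" --pt "0 0 0 0" --pt "0 0 0 0" --pt "0 0 0 0"

```text
time: 10.52
ee_pos: [0.5462, -0.126, 0.1546]
tcp_rot: [[0.0, -0.998, 0.068], [-0.0, 0.068, 0.998], [-1.0, -0.0, -0.0]]
force: [-1.5, 2.7, 7.0]
gripper_width: 0.0001
```

The plate is at the bottom: about 6.1 mm in, with the force rising to 7 N. I let go by lifting straight up, gently and then high.

Request:
step_arm --pt "0 0 0 0" --pt "-0.3 0 0 0" --pt "-0.3 0 0 0" --pt "-0.6 0 0 0" --pt "-2 0 0 0" --pt "-3 0 0 0" --pt "-3 0 0 0" --pt "-3 0 0 0" --pt "-3 0 0 0" --pt "0 0 0 0" --pt "0 3.5 3.5 0" --pt "0 3.5 3.5 0" --pt "0 3.5 3.5 0" --pt "0 3.5 3.5 0" --pt "0 3.5 3.5 0" --pt "0 3.5 3.5 0" --pt "0 0 3.5 0" --pt "0 0 3.5 0" --pt "0 0 0 0" --pt "0 0 0 0"

```text
time: 13.02
ee_pos: [0.3552, 0.1671, 0.3058]
tcp_rot: [[-0.001, -0.998, 0.067], [-0.001, 0.067, 0.998], [-1.0, 0.001, -0.001]]
force: [-0.1, -0.6, 0.7]
gripper_width: -0.0003
```

```bash
python3 - <<'E'
from bench import viewer,sensors
import cv2,numpy as np
for n,(a,b,c,d) in(("scene",(130,290,140,440)),("top",(130,270,190,500))):
    g=viewer.grab_frame(n)
    cv2.imwrite(f"pics/{n}2.png",cv2.resize(g[a:b,c:d],None,fx=2.5,fy=2.5))
    df=cv2.absdiff(g,cv2.imread(f"pics/{n}0.png")).max(2); cv2.imwrite(f"pics/{n}2d.png",df[a:b,c:d])
print(sensors.get_obs()['force'])
E
```

```text
[0.28392482 0.1498089  0.14467574]
```

View pics/top2.png

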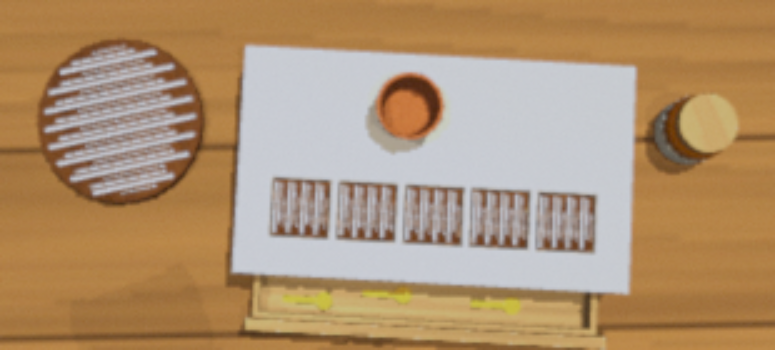

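View pics/scene2.png

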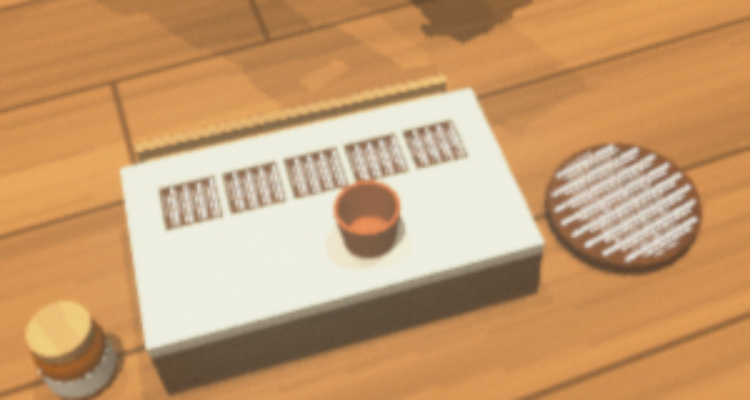

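View pics/top2d.png

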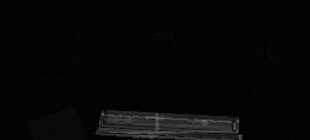

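The drawer is open with the keys showing (top crop, rows 275–345). The plates look level, and against the first picture only the drawer (and shadow) has changed. Handing in.

```bash
python3 -c "
from bench import hand_in
print(hand_in())"
```

```text
the job is handed in; nothing more can be done
None
```

The key drawer is open and the job is handed in. The catch was the plate at place1 (riser y = -64 mm).

- **Feeling:** I pressed places 4, 3 and 2 with the closed fingertips, and all three were rigid at about 13–16 N. Place1 gave at about 1.3 N. I did not need to test place0.
- **Pressing:** I pushed place1 about 6 mm to the bottom, with 7 N on the wrist. I then lifted straight up and moved the arm clear.
- **Last checks (about 13 s in):** The top picture shows the drawer open about 55 mm (a rough estimate), with the keys visible. The plates look level, but the picture is too coarse to measure place1's return to the millimetre. The pot, jar and board show no visible change from the first picture, and the wrist force was near zero. No check failed or disagreed.

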